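Run the bench pin out to its line and hold it for clamping

TASK

Slide the bench pin (the notched filing board with the steel plate) out over the aluminium-trimmed edge of the small raised bench until the red line across it lies along that edge, keeping it flat on the top all the way: its nose is heavy, and past a point it tips over the edge unless its tail is held. Finish while still holding it in the gripper's fingers there, flat, at its line and square to the edge, so that a colleague can put the clamp on; do not let go. Leave the clamp, jar, bottle and bur stand where they are.

Things in the scene. Friction and masses are not known exactly. Their poses are not given: they have to be found in the camera images.
- pin: Bench pin: loose beech board 220 long (x) x 52 wide (y) x 18 thick mm on the raised bench, 0.29-0.45 kg, straight sides. Origin: middle of the underside; +x to its V-notched nose, pointing out over the edge. Steel plate on top, x = +12 to +62 mm, 2.5 mm proud. Centre of mass at x = +18 mm: it tips with over 90 mm hanging out unless the tail (-x) is held. Starts 20-65 mm out, askew up to 0.2 rad.
- pin_line (a point): Middle of the red line (4 mm wide) across the top of the bench pin, at x = -10 mm, 18 mm above the underside: 120 mm from the nose tips, 100 mm from the tail. Axes as the bench pin.
- riser: The raised bench, fixed: a dark green laminate top 260 (its x) x 360 (y) x 25 thick mm on steel legs, top surface 100 mm above the work surface. Origin on the work surface under the middle of the top; +x points outward, square to the trimmed edge; the trimmed edge is at x = +130 mm.
- riser_edge (a point): Middle of the raised bench's front edge, at the top surface, which has a 12 mm wide aluminium trim flush with the top. x points outward (horizontal, away from the bench), y runs along the edge, z up.
- clamp: Blue G-clamp with a steel screw, about 125 x 65 x 16 mm, lying loose on the raised bench to one side of the bench pin. Origin under the middle of its frame. Not to be disturbed.
- jar: White screw-lid powder jar with a coloured band, 45 mm diameter, 42 mm high, standing loose on the raised bench on the other side of the bench pin. Origin at the centre of its underside. Not to be disturbed.
- dropper: White dropper bottle with a pointed tip, 32 mm diameter, 78 mm high, standing on the table in front of the raised bench, to one side. Origin at the centre of its underside. Not to be disturbed.
- bur_stand: White stand 50 x 100 mm, 34 mm high, with burs standing up to 63 mm, on the table in front of the raised bench, to the other side. Origin at the centre of its underside. Not to be disturbed.
Mind the look-alikes: they are no part of the job. Several things have the shape of the pin; the one meant has the colours described above.

How it is judged:
By the outcome, as a careful person would: the job done as asked, in the order asked, and still so for the second after the job is handed in, while the arm keeps its last pose, push and grip.
It also fails if it takes over 32 s, if anything falls off the work surface, if the arm or the gripper's body presses on something with over 40 N, if the wrist force passes 120 N, or if a joint passes its speed limit or range.

ROBOT

A 6-joint arm with a two-finger parallel gripper is mounted at the origin on the work surface. World frame = base frame: x ahead of the robot, y to its left, z up, the work surface at z = 0. Lengths are in m, angles in rad, forces in N, time in s.
With the tool pointing down it reaches from about 0.3 to 0.775 m from the base axis. Payload 14.6 kg.
Tool frame: the origin (TCP) lies between the finger pads; the fingertips stand 8 mm ahead of it and the grasp point (between the pads) lies 11 mm behind it (ctrl.tip_reach is the distance from the TCP to the fingertips, in m); y points along the fingers, z is the direction in which the jaws open and shut, and the axes are right-handed (so a half turn about y gives the same grasp; the last joint's range is limited). The gripper opens to 94 mm and grips with 3 to 60 N. Pads are 16 mm wide; open, the fingers measure 119 mm over their backs; the gripper's body (75 mm by 177 mm) begins 78 mm behind the grasp point.
Start: joints at [-1.193, 0.3, 1.521, -0, 1.321, -0.067], TCP at [0.237, -0.496, 0.213] pointing down, gripper open.
Joint ranges: [-3.03, 3.03], [-0.79, 2.21], [0.23, 2.52], [-1.04, 4.18], [0, 3.07], [-2.55, 2.55]. Speed limits (rad/s): [2.22, 2.22, 2.57, 3.14, 3.14, 3.14].

INTERFACE

Orientations are given as [roll, pitch, yaw] about the fixed x, y, z axes, in that order (R = Rz(yaw) Ry(pitch) Rx(roll)).
In Python, from station import ctrl gives the robot as it stands.
- The arm moves only by the tool play_rows, never from a script. Its arguments are lists of equal length, an entry for each row: "twist": the turn, a rotation vector about the world's x, y, z as a fraction of full scale, a list of three; "travel": the shift along the world's x, y, z as a fraction of full scale, a list of three; "grip": the gripper's target within -1 to 1 (shut at 1, half-way at 0, fully open at -1). A call has 1 to 12 rows; each row shifts and turns the commanded pose from where the row before left it; what a row does not reach is not made up. Full scale, the value 1, is 5 cm for a shift and 90 degrees for a turn. A row lasts 1/10 s, in which the tool goes at most 50 mm and 8.59 degrees, less where a joint would pass 70% of its speed; a pose out of reach is approached as far as the arm can. A call with a number of a shift or a turn outside -1 to 1 is refused whole. A call with a gripper value outside its range is refused whole. The fingers move at their own pace and stop on an object; "force" is the grip in N (left out, the last holds). Time passes only in rows, so rows that do not move let the fingers close. It gives the time, the measured TCP pose, the force and the opening at its end, in the units of the state.
- ctrl.get_obs(): the state, without advancing time (a new reading comes with each control period).
- ctrl.camera(name): name is "scene" or "side" or "wrist"; returns a dict with "img" (384x512x3 uint8, red, green, blue), "vfov" (degrees; the focal length in pixels is half the picture's height over the tangent of half this angle, whatever the lens; pixels are square), "cx", "cy" (the principal point, pixels), "rvec" (rotation vector, rad) and "tvec" (3), from world to camera coordinates, as OpenCV has them. Camera axes: x right, y down, z forward; pixel columns grow to the right and rows downward; lengths in m; the calibration is good to about 2 mm. A picture is of the moment at which its call begins. There is no depth.
- ctrl.hand_in(): hands the job in, once; it reports no verdict.
Trained networks look in a picture, given as the dict that the camera call returned (one of the last four; its "shot" number tells which), for a name from the list of things; names that differ only in an ending like _2 or _b are one class to them, and where a whole thing is asked for, a point or a joint stands for the part that bears it (a point fixed in the world has none). Each returns a list of dicts, best first, with "confidence" (0 to 1); they miss things now and then, are a little off and sometimes report something else, mostly with a low value. They report only what shows in the picture. A call takes as long as a camera call. They do not tell look-alikes from the thing itself.
- ctrl.boxes_of(name, picture): "point" ([column, row] in pixels, amid what is visible of it).
- ctrl.trace(name, picture): "pixels" (384x512 bool, what is visible of it) and "point" ([column, row] in pixels, amid what is visible of it).
The state is a dict: "time_s": time; "qpos": joint angles; "joint_vel": joint speeds; "tau": joint torques, N m; "ee_pos": TCP position; "eef_rot": TCP orientation; "force": force on the tool from outside, world axes, zero at the start; "moment": the same for the moment, N m; "grip_width": finger opening in m.
Only numpy, scipy, OpenCV 4.12 (cv2) and the standard library are available. Lean on these libraries where they do the work, as an engineer would, in place of code of your own. Each camera call takes 0.05 s, during which the arm holds its last target.

## Working session

There is one attempt and no reset: what is moved stays moved. The work goes in short steps, Python scripts to look and compute and a tool call to move; the robot and the scene stay as the last step left them, time stands still between calls to the robot, and variables do not carry over. Pictures are saved under pics/ and viewed, and the job is handed in when it is done.

Besides the shell and the picture viewer there is one more tool, called after "Emit:" as name(argument=value, ...), one argument or row to a line, values as JSON. play_rows: Moves the arm, as the interface text tells. Its arguments: {"type":"object","properties":{"twist":{"type":"array"},"travel":{"type":"array"},"grip":{"type":"array"},"force":{"type":"number"}},"required":["twist","travel","grip"]}

```bash
ls; mkdir -p pics; cat > h.py <<'E'
import numpy as np,cv2,pickle
from station import ctrl
def save(n,img): cv2.imwrite('pics/'+n+'.png',cv2.cvtColor(img,cv2.COLOR_RGB2BGR))
def K(p):
    f=p['img'].shape[0]/2/np.tan(np.radians(p['vfov'])/2)
    return np.array([[f,0,p['cx']],[0,f,p['cy']],[0,0,1]])
def proj(p,X): return cv2.projectPoints(np.array(X,float).reshape(-1,1,3),np.array(p['rvec'],float),np.array(p['tvec'],float),K(p),None)[0].reshape(-1,2)
def back(p,uv,z):
    R=cv2.Rodrigues(np.array(p['rvec'],float))[0];t=np.array(p['tvec'],float).reshape(3)
    c=-R.T@t;uv=np.array(uv,float).reshape(-1,2)
    d=(R.T@np.linalg.inv(K(p))@np.c_[uv,np.ones(len(uv))].T).T
    return c+d*((z-c[2])/d[:,2])[:,None]
E
python3 - <<'E'
from h import *
print(ctrl.get_obs())
for n in['scene','side','wrist']:
    p=ctrl.camera(n);save(n+'0',p['img']);pickle.dump(p,open(n+'0.pkl','wb'))
    print(n,{k:v for k,v in p.items() if k!='img'})
    for o in['pin','riser','clamp','jar']:
        for r in ctrl.boxes_of(o,p): print(o,r)
E
```

```text
pics
{'time_s': 0.0, 'qpos': array([-1.19256840e+00,  3.00429379e-01,  1.52158215e+00,  3.37614919e-05,
        1.32068581e+00, -6.66134375e-02]), 'joint_vel': array([-1.00567413e-03, -1.79109095e-05,  3.56656655e-04, -1.62060235e-04,
       -1.67348762e-03, -7.26976797e-05]), 'tau': array([ 3.07267692e-03, -5.31791639e+01, -3.52731442e+01,  7.09113549e-02,
        2.43796018e-02, -8.73013005e-05]), 'ee_pos': array([ 0.23657911, -0.49624156,  0.21290875]), 'eef_rot': array([-1.57189639e+00,  1.06161888e-04, -2.69675972e+00]), 'force': array([0.5422858 , 0.16253992, 0.35641348]), 'moment': array([-0.00127474, -0.01510812,  0.02395071]), 'grip_width': 0.09416912831236235}
scene {'vfov': 43.95389768571377, 'cx': 254.07466428666302, 'cy': 187.96495606133158, 'rvec': array([ 1.82068342,  2.01409785, -0.58308036]), 'tvec': array([ 0.03579812, -0.3961153 ,  1.56432663]), 'shot': 1}
pin {'point': [109.4, 249.8], 'confidence': 0.92}
pin {'point': [183.4, 177.9], 'confidence': 0.78}
pin {'point': [328.5, 142.1], 'confidence': 0.77}
pin {'point': [295.2, 216.1], 'confidence': 0.71}
riser {'poin
[... 360 characters left out ...]
.5426832 ,  1.14365492]), 'tvec': array([0.43882434, 0.29791644, 0.68812573]), 'shot': 2}
pin {'point': [191.2, 221.1], 'confidence': 0.92}
pin {'point': [296.8, 345.4], 'confidence': 0.86}
pin {'point': [272.6, 146.3], 'confidence': 0.82}
pin {'point': [318.8, 195.4], 'confidence': 0.6}
riser {'point': [226.2, 216.1], 'confidence': 0.82}
clamp {'point': [261.4, 227.3], 'confidence': 0.94}
clamp {'point': [190.6, 219.1], 'confidence': 0.74}
jar {'point': [191.1, 157.9], 'confidence': 0.64}
wrist {'vfov': 63.04463421609591, 'cx': 256.225590268088, 'cy': 191.8596787361509, 'rvec': array([-2.48752876,  1.56978183,  0.18124185]), 'tvec': array([-0.55086705, -0.02403707,  0.38915084]), 'shot': 3}
```

```bash
python3 - <<'E'
import cv2,numpy as np
a=cv2.imread('pics/scene0.png');
cv2.imwrite('pics/s0c.png',cv2.resize(a[110:310,70:370],None,fx=2.6,fy=2.6,interpolation=3))
E
```

```text
(no output)
```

View pics/s0c.png

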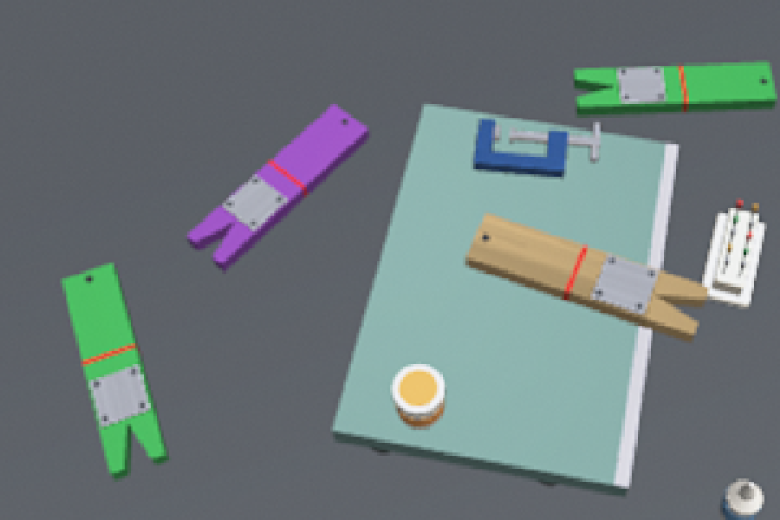

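View pics/scene0.png

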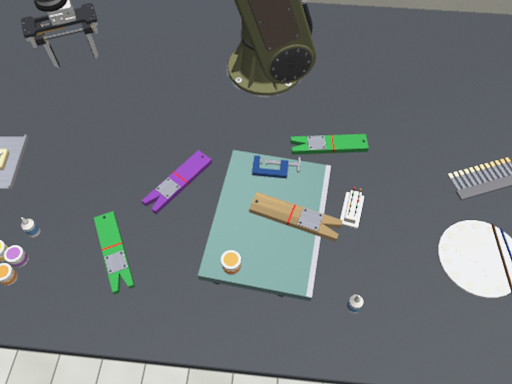

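View pics/side0.png

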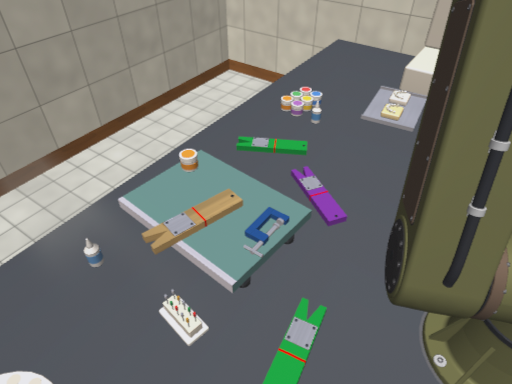

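The beech pin lies on the raised bench at scene px (295,216). The others, two green at (328,142) and (109,250) and one purple at (183,178), are look-alikes lying on the table. The crop confirms that the beech one fits. Next I'll take enlarged crops to measure from.

```bash
python3 - <<'E'
import cv2,numpy as np
a=cv2.imread('pics/scene0.png');
cv2.imwrite('pics/s0d.png',cv2.resize(a[180:250,240:350],None,fx=7,fy=7,interpolation=2))
cv2.imwrite('pics/s0r.png',cv2.resize(a[145:300,195:340],None,fx=3.8,fy=3.8,interpolation=2))
a=cv2.imread('pics/side0.png');
cv2.imwrite('pics/d0d.png',cv2.resize(a[180:260,135:255],None,fx=6.5,fy=6.5,interpolation=2))
cv2.imwrite('pics/d0r.png',cv2.resize(a[140:295,110:325],None,fx=3.7,fy=3.7,interpolation=2))
E
```

```text
(no output)
```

View pics/s0d.png

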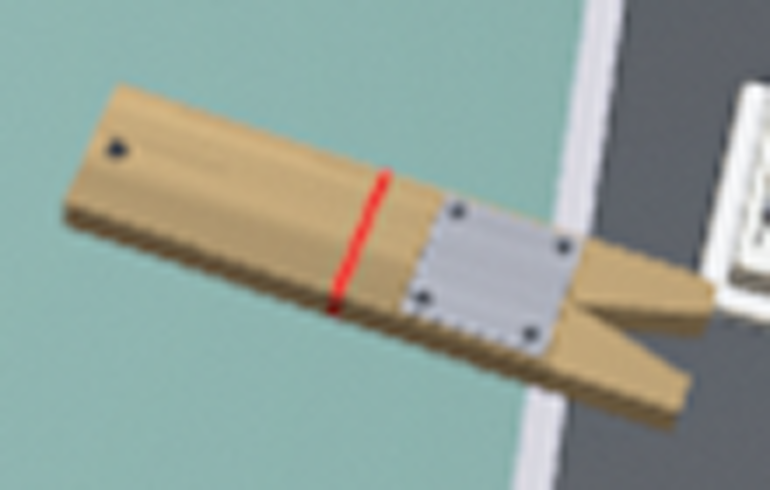

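View pics/s0r.png

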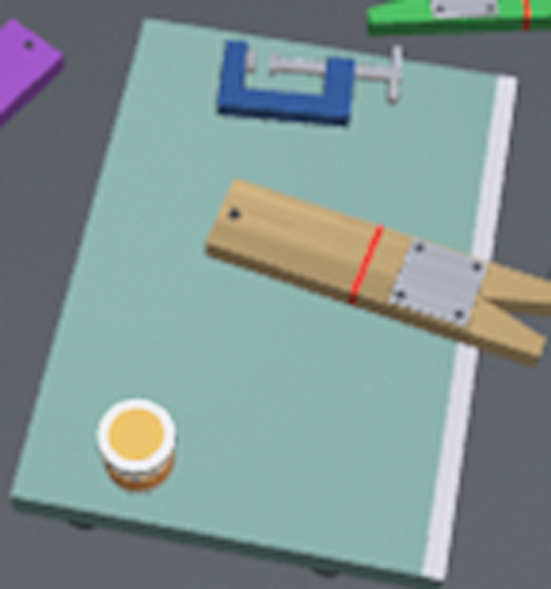

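View pics/d0d.png

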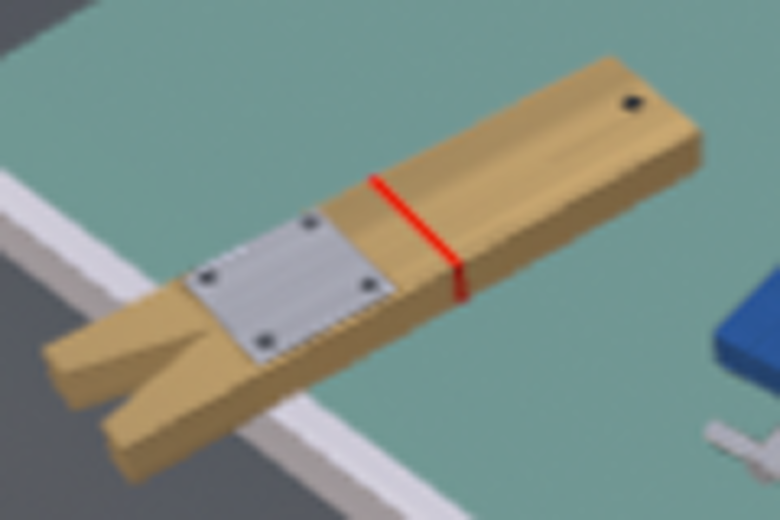

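View pics/d0r.png

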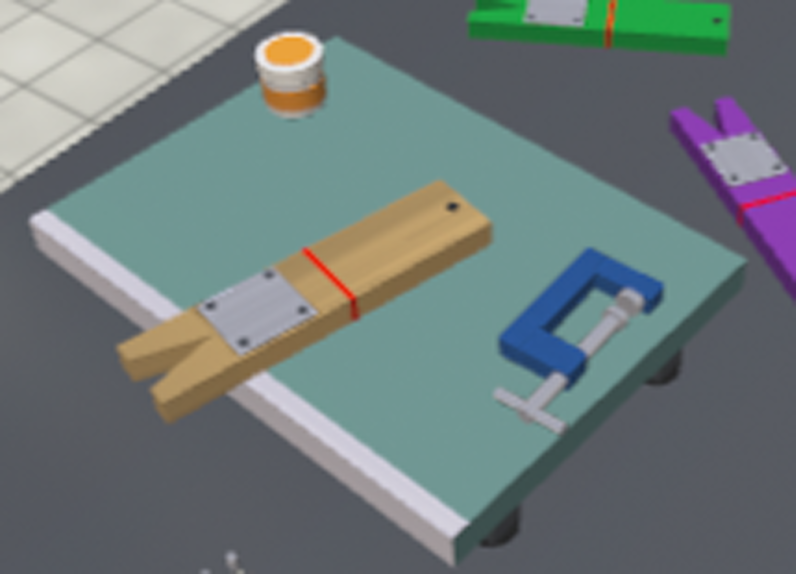

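```bash
cat > fit.py <<'E'
from h import *
from scipy.optimize import least_squares
def px(c,s,ox,oy): c=np.array(c,float); return (c+.5)/s-.5+np.array([ox,oy])
S=pickle.load(open('scene0.pkl','rb'));D=pickle.load(open('side0.pkl','rb'))
def T(q,P,z0):
    c,s=np.cos(q[2]),np.sin(q[2]);P=np.array(P,float)/1000
    return np.c_[q[0]+c*P[:,0]-s*P[:,1],q[1]+s*P[:,0]+c*P[:,1],z0+P[:,2]]
def fit(obs,z0,q0,n=3):
    def r(q): return np.concatenate([(proj(p,T(q,P(q),z0))-u).ravel() for p,P,u in obs])
    s=least_squares(r,q0,loss='soft_l1');return s.x,r(s.x)
if __name__=='__main__':
    RC=lambda q:[(-130,180,0),(130,180,0),(130,-180,0),(-130,-180,0)]
    us=px([(145,18),(517,76),(442,579),(12,495)],3.8,195,145)
    ud=px([(746,263),(455,538),(32,222),(338,37)],3.7,110,140)[[0,1,2,3]]
    g=back(S,us,.1);print(g);c=g.mean(0);v=g[1]-g[0];q0=[c[0],c[1],np.arctan2(v[1],v[0])]
    for o in([(S,RC,us)],[(D,RC,ud)],[(S,RC,us),(D,RC,ud)]):
        r,e=fit(o,.1,q0);print('riser',r,np.round(e,1))
    PC=lambda q:[(-110,26,18),(-110,-26,18),(-10,26,18),(-10,-26,18),(110,q[3],18),(110,-q[3],18)]
    ps=px([(120,85),(65,208),(387,175),(337,297),(717,288),(676,410)],7,240,180)
    pd=px([(700,135),(612,57),(460,265),(373,180),(128,448),(45,350)],6.5,135,180)
    g=back(S,ps,.118);c=g[2:4].mean(0);v=g[2:4].mean(0)-g[:2].mean(0)
    q0=[c[0],c[1],np.arctan2(v[1],v[0]),20]
    for o in([(S,PC,ps)],[(D,PC,pd)],[(S,PC,ps),(D,PC,pd)]):
        k,e=fit(o,.1,q0);print('pin',k,np.round(e,1))
    d=k[:2]-r[:2];c,s=np.cos(r[2]),np.sin(r[2]);print('pin in riser',c*d[0]+s*d[1],-s*d[0]+c*d[1],k[2]-r[2])
    for n,p in(('scene',S),('side',D)):
        pass
E
python3 fit.py
```

```text
[[ 0.41478078 -0.04924471  0.1       ]
 [ 0.43887892  0.2102633   0.1       ]
 [ 0.79893529  0.17346363  0.1       ]
 [ 0.77289373 -0.08366511  0.1       ]]
riser [0.60648784 0.06267684 1.47214512] [ 0.1 -0.1 -0.2  0.4  0.4 -0.2 -0.3 -0.1]
riser [0.60685755 0.06314125 1.47108425] [ 0.9 -0.6 -0.2  0.6 -0.3 -0.5 -0.2 -0.1]
riser [0.606719   0.06291572 1.47148123] [ 0.2 -0.  -0.1  0.5  0.4 -0.1 -0.3 -0.   1.  -0.7  0.   0.6 -0.2 -0.5
 -0.2 -0.2]
pin [ 0.60543642  0.12638076  1.29884213 24.53273587] [-0.4 -0.  -0.4 -0.4 -0.1 -0.1 -0.1  0.2  0.5  0.1  0.5  0.1]
pin [ 0.60453968  0.12712528  1.29889001 25.96673057] [ 0.5 -0.5  0.1 -0.3  0.   0.1 -0.  -0.1 -0.5  0.4 -0.1  0.1]
pin [ 0.60503331  0.12670399  1.29935334 25.2773461 ] [-0.3 -0.1 -0.2 -0.5  0.  -0.3  0.1  0.   0.7 -0.3  0.6  0.2  0.5 -0.8
  0.  -0.5 -0.  -0.1 -0.1 -0.3 -0.6 -0.1  0.1  0.1]
pin in riser 0.06330681057645396 0.008002111921784604 -0.17212788189534267
```

```bash
python3 - <<'E'
from fit import *
r=[.606719,.062916,1.47148];k=[.605033,.126704,1.29935]
c,s=np.cos(r[2]),np.sin(r[2])
def toR(X): d=X[:,:2]-r[:2]; return np.c_[c*d[:,0]+s*d[:,1],-s*d[:,0]+c*d[:,1]]
print('clamp low edge',toR(back(S,px([(218,112),(350,124),(395,100)],3.8,195,145),.112)))
print('jar',toR(back(S,px([(100,435),(175,435),(137,400)],3.8,195,145),.142)))
u=np.array([np.cos(k[2]),np.sin(k[2])]);n=np.array([-u[1],u[0]])
G=np.array(k[:2])-.085*u;print('G',G,'fingers riser',toR(np.array([G+w*n for w in(-.06,-.045,0,.045,.06)])))
G2=np.array(r[:2])+.055*np.array([c,s])+.0226*np.array([-s,c]);print('G2',G2,G2-G)
E
```

```text
clamp low edge [[-0.0627823   0.10487162]
 [ 0.02524932  0.11269992]
 [ 0.0516394   0.1375776 ]]
jar [[-0.0799645  -0.14910216]
 [-0.03711277 -0.14046099]
 [-0.06385049 -0.1231876 ]]
G [0.58224237 0.04481635] fingers riser [[-0.03071427 -0.03655195]
 [-0.02814505 -0.02177362]
 [-0.02043739  0.02256138]
 [-0.01272974  0.06689638]
 [-0.01016052  0.08167471]]
G2 [0.58968379 0.11988583] [0.00744142 0.07506948]
```

Emit:
play_rows(
  twist=[
    [0,0,0.054],
    [0,0,0.054],
    [0,0,0.054],
    [0,0,0.054],
    [0,0,0.054],
    [0,0,0.054],
    [0,0,0.054],
    [0,0,0.054],
    [0,0,0.054],
    [0,0,0.054],
    [0,0,0],
    [0,0,0],
  ],
  travel=[
    [0.49,0.77,0],
    [0.49,0.77,0],
    [0.49,0.77,0],
    [0.49,0.77,0],
    [0.49,0.77,0],
    [0.49,0.77,0],
    [0.49,0.77,0],
    [0.49,0.77,0],
    [0.49,0.77,0],
    [0.49,0.77,0],
    [0.49,0.77,0],
    [0.49,0.77,0],
  ],
  grip=[-0.55,-0.55,-0.55,-0.55,-0.55,-0.55,-0.55,-0.55,-0.55,-0.55,-0.55,-0.55],
  force=40,
)

```text
time_s: 1.95
ee_pos: [0.5314, -0.0327, 0.2136]
eef_rot: [-1.57, -0.0, -1.848]
force: [0.6, -0.2, 0.2]
grip_width: 0.0727
```

Emit:
play_rows(
  twist=[
    [0,0,0.004],
    [0,0,0],
    [0,0,0],
  ],
  travel=[
    [0.5,0.77,0],
    [0.5,0.77,0],
    [0,0,0],
  ],
  grip=[-0.55,-0.55,-0.55],
)

```text
time_s: 2.25
ee_pos: [0.582, 0.0465, 0.2127]
eef_rot: [-1.571, 0.0, -1.838]
force: [-0.6, -1.4, -0.1]
grip_width: 0.0729
```

```bash
python3 - <<'E'
from h import *
o=ctrl.get_obs();print(o['ee_pos'],o['eef_rot'],o['qpos'])
for n in['wrist','side']:
    p=ctrl.camera(n);save(n+'1',cv2.resize(p['img'],(768,576)));pickle.dump(p,open(n+'1.pkl','wb'))
E
```

```text
[0.58202895 0.04651    0.21270385] [-1.57137576e+00  4.93887841e-04 -1.83826114e+00] [1.67290167e-02 3.76466480e-01 1.42084068e+00 6.53162450e-04
 1.34470325e+00 2.84047138e-01]
```

View pics/wrist1.png

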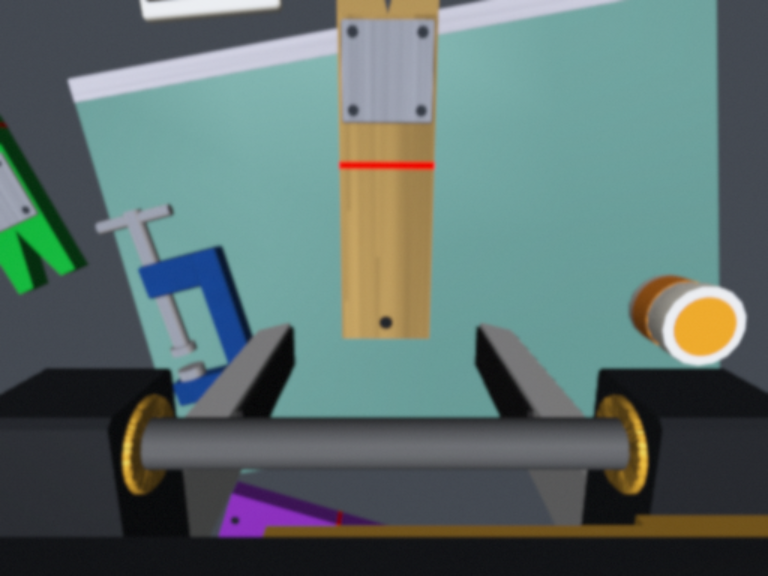

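View pics/side1.png

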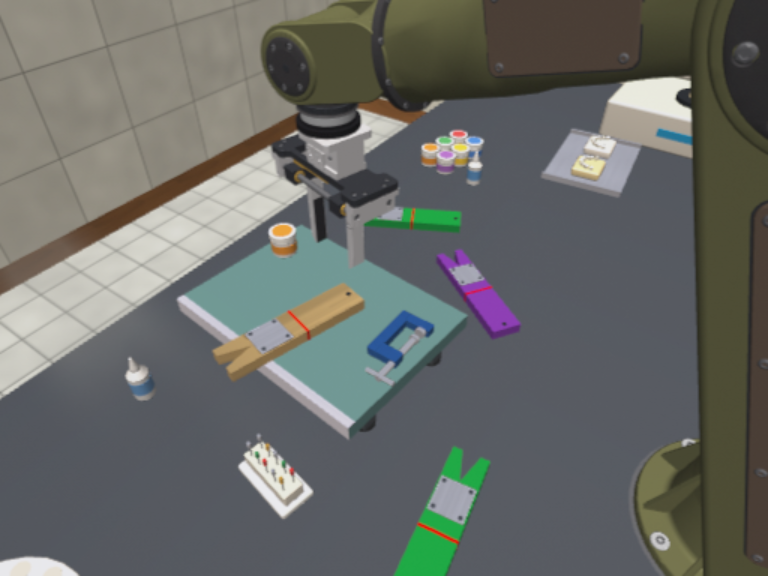

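```bash
python3 - <<'E'
from h import *
p=pickle.load(open('wrist1.pkl','rb'))
g=back(p,(np.array([(343,338),(430,338),(340,165),(435,165)])+.5)/1.5-.5,.118);print(g)
t=(g[0]+g[1])/2;l=(g[2]+g[3])/2;v=l-t;print(t,l,np.linalg.norm(v),np.arctan2(v[1],v[0]))
k=[.605033,.126704,1.29935];u=np.array([np.cos(k[2]),np.sin(k[2])])
print(np.array(k[:2])-.11*u,np.array(k[:2])-.01*u)
E
```

```text
[[0.55104151 0.02600544 0.118     ]
 [0.60106842 0.01230845 0.118     ]
 [0.5777658  0.12217111 0.118     ]
 [0.6279534  0.10842447 0.118     ]]
[0.57605497 0.01915695 0.118     ] [0.6028596  0.11529779 0.118     ] 0.09980756881470253 1.298895300751333
[0.57553924 0.02073175] [0.60235175 0.11707016]
```

Emit:
play_rows(
  twist=[
    [0,0,-0.002],
    [0,0,0],
    [0,0,0],
    [0,0,0],
    [0,0,0],
    [0,0,0],
  ],
  travel=[
    [0,-0.03,-0.4],
    [0,0,-0.5],
    [0,0,-0.5],
    [0,0,-0.4],
    [0,0,-0.2],
    [0,0,0],
  ],
  grip=[-0.55,-0.55,-0.55,-0.55,-0.55,-0.55],
)

```text
time_s: 2.95
ee_pos: [0.58, 0.0402, 0.1127]
eef_rot: [-1.572, -0.001, -1.847]
force: [-0.5, -0.2, 1.0]
grip_width: 0.0725
```

Emit:
play_rows(
  twist=[
    [0,0,0.003],
    [0,0,0],
    [0,0,0],
    [0,0,0],
    [0,0,0],
    [0,0,0],
    [0,0,0],
    [0,0,0],
  ],
  travel=[
    [0,0,0],
    [0,0,0],
    [0,0,0],
    [0,0,0],
    [0,0,0],
    [0,0,0],
    [0,0,0],
    [0,0,0],
  ],
  grip=[-0.2,0,0.2,0.5,1,1,1,1],
  force=40,
)

```text
time_s: 3.75
ee_pos: [0.581, 0.0409, 0.1144]
eef_rot: [-1.569, 0.0, -1.841]
force: [-1.7, -0.5, 6.0]
grip_width: 0.0518
```

```bash
python3 - <<'E'
from h import *
o=ctrl.get_obs();print(o['ee_pos'],o['eef_rot'],o['force'],o['moment'],o['grip_width'])
for n in['wrist','side']:
    p=ctrl.camera(n);save(n+'2',cv2.resize(p['img'],(768,576)));pickle.dump(p,open(n+'2.pkl','wb'))
E
```

```text
[0.58102514 0.04094266 0.11437039] [-1.56940824e+00  2.42432287e-04 -1.84078925e+00] [-1.6571654  -0.49552194  6.00199679] [-0.24087905  0.13876251 -0.0656932 ] 0.05176469030879186
```

View pics/wrist2.png

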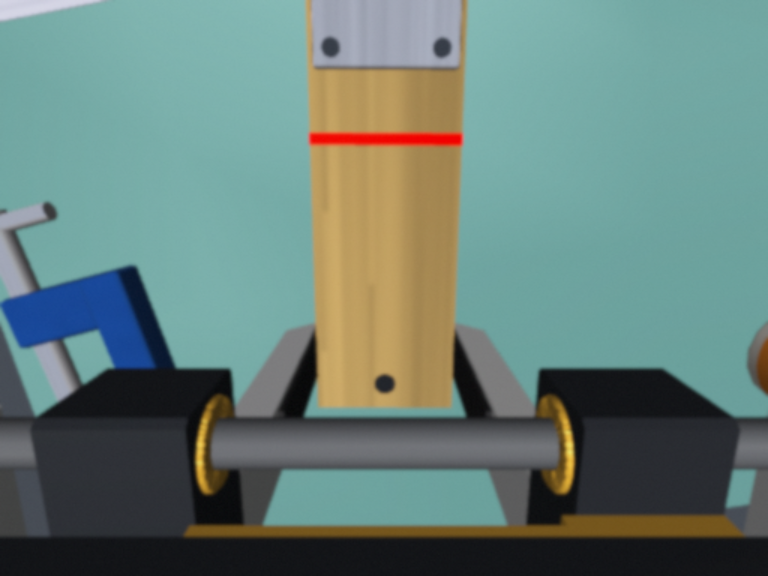

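View pics/side2.png

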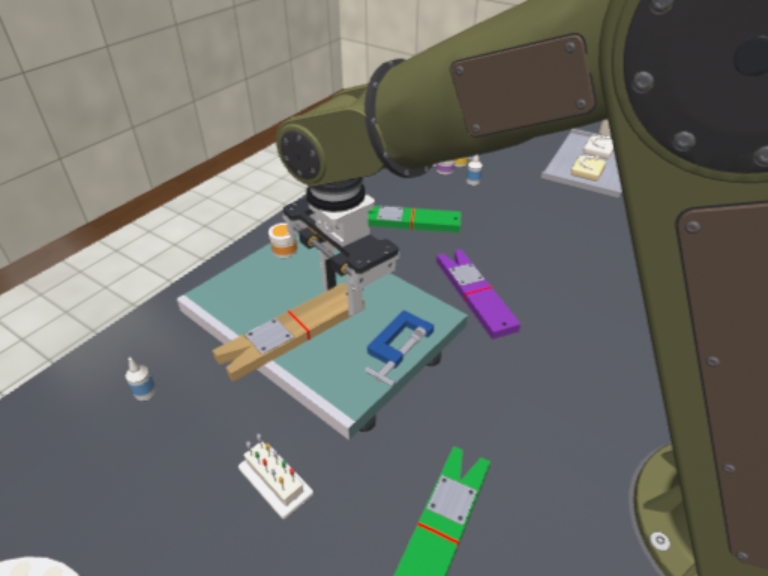

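Emit:
play_rows(
  twist=[
    [0,0,0.01],
    [0,0,0.01],
    [0,0,0.01],
    [0,0,0.01],
    [0,0,0.01],
    [0,0,0.01],
    [0,0,0.01],
    [0,0,0.01],
    [0,0,0.01],
    [0,0,0.01],
    [0,0,0.009],
    [0,0,0],
  ],
  travel=[
    [0.01,0.1,0],
    [0.01,0.1,0],
    [0.01,0.1,0],
    [0.01,0.1,0],
    [0.01,0.1,0],
    [0.01,0.1,0],
    [0.01,0.1,0],
    [0.01,0.1,0],
    [0.01,0.1,0],
    [0,0,0],
    [0,0,0],
    [0,0,0],
  ],
  grip=[1,1,1,1,1,1,1,1,1,1,1,1],
  force=40,
)

```text
time_s: 5.05
ee_pos: [0.5859, 0.0863, 0.1144]
eef_rot: [-1.568, 0.001, -1.669]
force: [4.2, 0.7, 5.0]
grip_width: 0.0516
```

```bash
python3 - <<'E'
from h import *
o=ctrl.get_obs();print(o['ee_pos'],o['eef_rot'],o['force'],o['moment'],o['grip_width'])
for n in['wrist','side','scene']:
    p=ctrl.camera(n);save(n+'3',cv2.resize(p['img'],(768,576)));pickle.dump(p,open(n+'3.pkl','wb'))
a=cv2.imread('pics/side3.png');cv2.imwrite('pics/d3c.png',cv2.resize(a[260:420,180:400],None,fx=3.4,fy=3.4))
E
```

```text
[0.58590488 0.08626456 0.11436872] [-1.56842345e+00  9.23472040e-04 -1.66902299e+00] [4.18095846 0.71252102 4.99388236] [ 0.26107791 -0.49554917 -0.10382869] 0.051609020952976856
```

View pics/d3c.png

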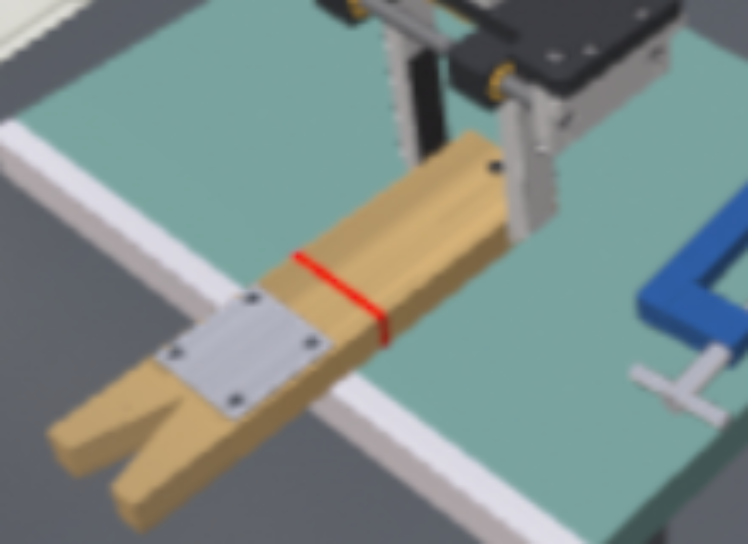

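View pics/scene3.png

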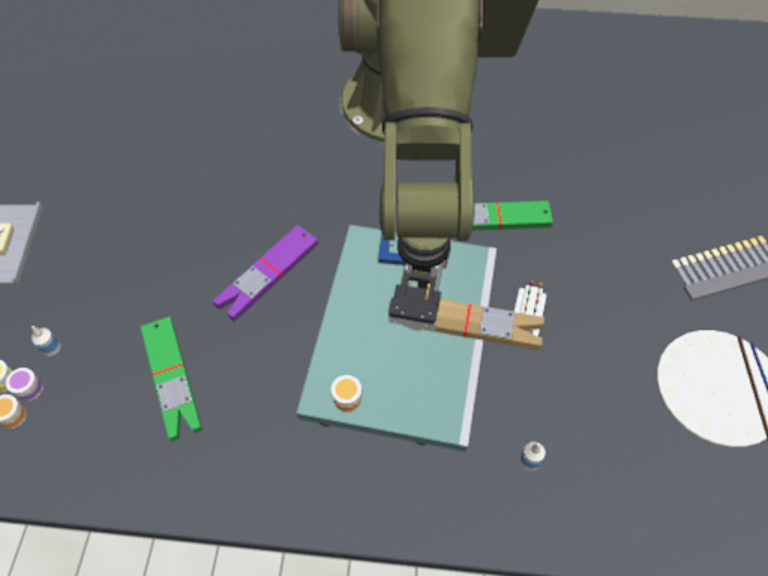

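View pics/wrist3.png

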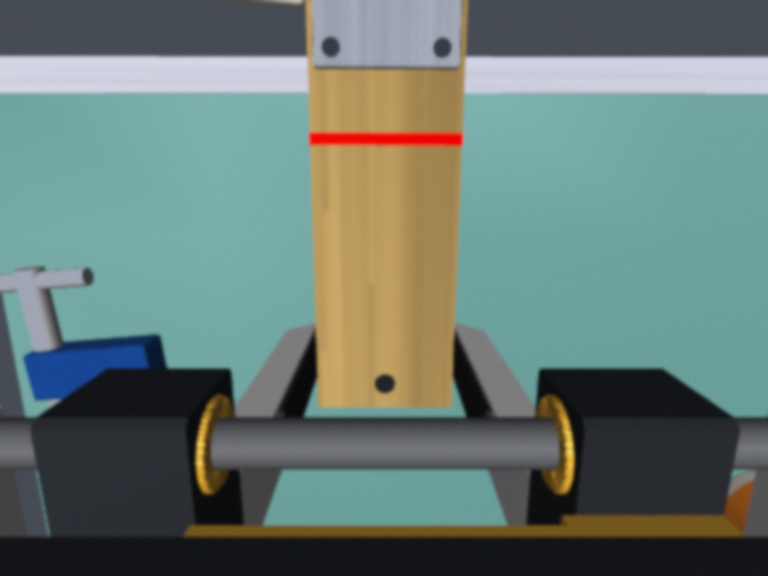

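```bash
cat > wm.py <<'E'
from h import *
def meas(p):
    im=p['img'].astype(float);R,G,B=im[...,0],im[...,1],im[...,2]
    red=(R>150)&(G<90)&(B<90)
    L=[]
    for c in range(212,303):
        w=np.clip(R[:,c]-np.maximum(G[:,c],B[:,c])-70,0,None);w[300:]=0
        if w.sum()>50:L.append((c,(w*np.arange(384)).sum()/w.sum()))
    L=np.array(L)
    E=[]
    for c in list(range(90,200,3))+list(range(315,440,3)):
        b=im[:,c].mean(1)   # dark floor -> bright trim
        d=np.diff(b[:300]);
        br=np.where(b[:300]>175)[0]
        if len(br)<3: continue
        i=br[0]; lo=b[max(i-4,0)];hi=b[i+2];m=(lo+hi)/2
        for k in range(max(i-4,0),i+2):
            if b[k]<m<=b[k+1]: E.append((c,k+(m-b[k])/(b[k+1]-b[k])));break
    E=np.array(E)
    def line(u,z):
        g=back(p,u,z)[:,:2]; 
        for _ in range(3):
            m=g.mean(0);v=np.linalg.svd(g-m)[2][0]
            if v[0]<0:v=-v
            r=(g-m)@np.array([-v[1],v[0]]);k=abs(r)<max(2.5*np.median(abs(r)),3e-4);g=g[k]
        return m,v,abs(r).max(),len(g)
    ml,vl,rl,nl=line(L,.118);me,ve,re,ne=line(E,.1)
    n=np.array([-ve[1],ve[0]])
    print('line mid',ml,'ang',np.arctan2(vl[1],vl[0]),nl,rl,'| edge ang',np.arctan2(ve[1],ve[0]),ne,re)
    print('gap line->edge mm',1000*(me-ml)@n,'angle err',np.arctan2(vl[1],vl[0])-np.arctan2(ve[1],ve[0]),'outward',n)
E
python3 -c "
from wm import *
meas(pickle.load(open('wrist3.pkl','rb')))"
```

```text
line mid [0.59413242 0.16381525] ang -0.10223493488513327 91 4.76520250067777e-05 | edge ang -0.09871364791220469 77 0.00011252850168886701
gap line->edge mm 30.078712818387885 angle err -0.0035212869729285834 outward [0.09855341 0.99513176]
```

Emit:
play_rows(
  twist=[
    [0,0,0.002],
    [0,0,0],
    [0,0,0],
    [0,0,0],
    [0,0,0],
    [0,0,0],
    [0,0,0],
    [0,0,0],
    [0,0,0],
  ],
  travel=[
    [0.01,0.1,0],
    [0.01,0.1,0],
    [0.01,0.1,0],
    [0.01,0.1,0],
    [0.01,0.1,0],
    [0.005,0.06,0],
    [0.005,0.03,0],
    [0,0,0],
    [0,0,0],
  ],
  grip=[1,1,1,1,1,1,1,1,1],
  force=40,
)

```text
time_s: 6.1
ee_pos: [0.5886, 0.1149, 0.1144]
eef_rot: [-1.569, -0.001, -1.666]
force: [-0.9, -4.9, 7.6]
grip_width: 0.0514
```

```bash
python3 - <<'E'
from wm import *
o=ctrl.get_obs();print(o['ee_pos'],o['eef_rot'],o['force'],o['moment'],o['grip_width'])
for n in['wrist','side','scene']:
    p=ctrl.camera(n);save(n+'4',cv2.resize(p['img'],(768,576)));pickle.dump(p,open(n+'4.pkl','wb'))
    if n=='wrist':
        try: meas(p)
        except Exception as e: print(e)
a=cv2.imread('pics/side4.png');cv2.imwrite('pics/d4c.png',cv2.resize(a[260:420,180:400],None,fx=3.4,fy=3.4))
a=cv2.imread('pics/scene4.png');cv2.imwrite('pics/s4c.png',cv2.resize(a[220:450,300:600],None,fx=2.5,fy=2.5))
E
```

```text
[0.5885932  0.1149063  0.11436085] [-1.56928244e+00 -6.51126485e-04 -1.66627975e+00] [-0.89069926 -4.94454446  7.60002776] [-0.93705256  0.03258741  0.00409017] 0.051404567794859614
line mid [0.59660536 0.19239595] ang -0.09827188508633208 91 4.973302696635232e-05 | edge ang -0.4116923580008065 66 0.012087852215271826
gap line->edge mm 23.524116559282955 angle err 0.3134204729144744 outward [0.40016085 0.91644492]
```

View pics/d4c.png

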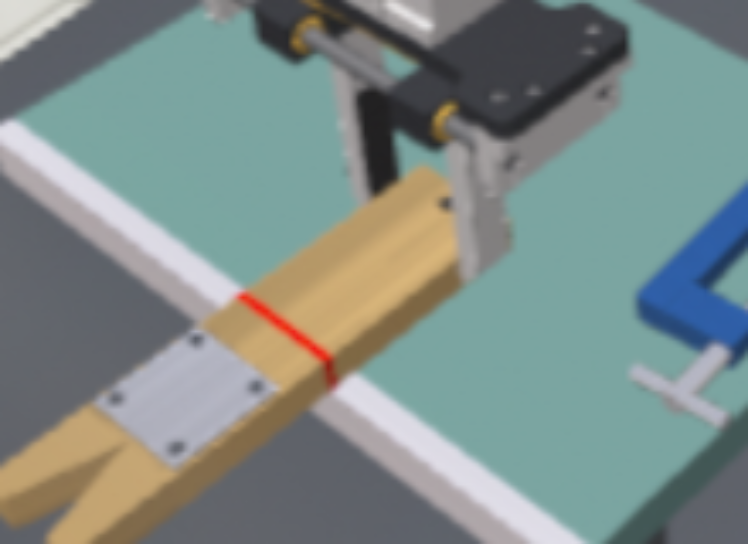

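View pics/s4c.png

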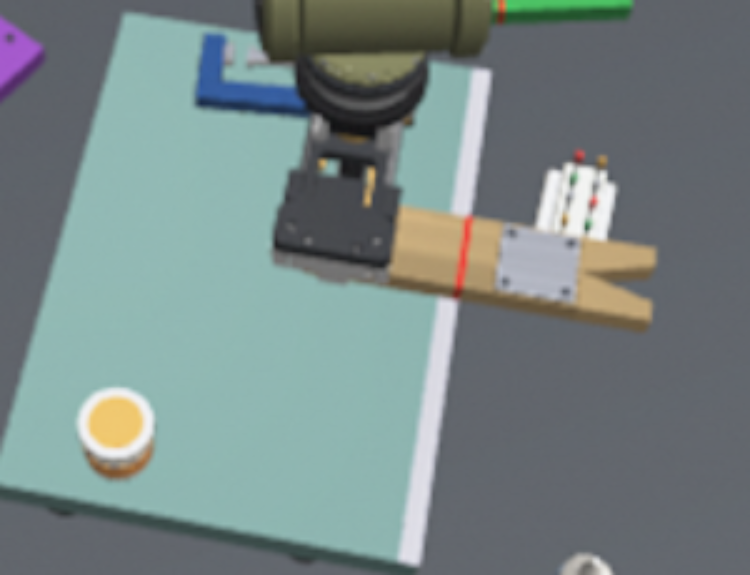

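View pics/wrist4.png

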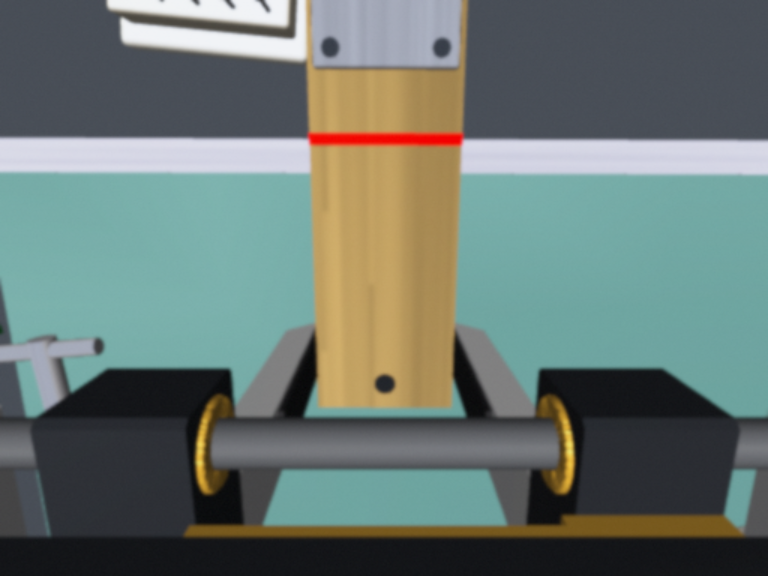

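```bash
sed -i 's/br=np.where(b\[:300\]>175)\[0\]/br=75+np.where(b[75:300]>175)[0]/' wm.py; python3 -c "
from wm import *
meas(pickle.load(open('wrist4.pkl','rb')))
print(ctrl.get_obs()['ee_pos'],ctrl.get_obs()['force'])"
```

```text
line mid [0.59660536 0.19239595] ang -0.09827188508633208 91 4.973302696635232e-05 | edge ang -0.09887807723757537 79 7.546598628702062e-05
gap line->edge mm 1.5017877838305083 angle err 0.0006061921512432872 outward [0.09871704 0.99511554]
[0.58858734 0.11491563 0.11435057] [-0.94062732 -5.01188753  7.06256087]
```

Emit:
play_rows(
  twist=[
    [0,0,0],
    [0,0,0],
    [0,0,0],
    [0,0,0],
    [0,0,0],
  ],
  travel=[
    [0.003,0.028,0],
    [0,0,0],
    [0,0,0],
    [0,0,0],
    [0,0,0],
  ],
  grip=[1,1,1,1,1],
  force=40,
)

```text
time_s: 6.75
ee_pos: [0.5888, 0.1161, 0.1144]
eef_rot: [-1.569, -0.001, -1.666]
force: [-1.2, -4.7, 7.2]
grip_width: 0.0518
```

```bash
python3 - <<'E'
from wm import *
o=ctrl.get_obs();print(o['ee_pos'],o['eef_rot'],o['force'],o['grip_width'])
for n in['wrist','side','scene']:
    p=ctrl.camera(n);save(n+'5',cv2.resize(p['img'],(768,576)));pickle.dump(p,open(n+'5.pkl','wb'))
    if n=='wrist': meas(p)
P=pickle.load(open('side5.pkl','rb'))['img'];save('d5c',cv2.resize(P[185:285,110:230],None,fx=6,fy=6,interpolation=2))
P=pickle.load(open('scene5.pkl','rb'))['img'];save('s5c',cv2.resize(P[180:250,280:380],None,fx=8,fy=8,interpolation=2))
E
```

```text
[0.58876042 0.11612231 0.11435724] [-1.56930723e+00 -8.69558380e-04 -1.66641712e+00] [-1.24313472 -4.70645675  7.195755  ] 0.05176069090675263
line mid [0.59675974 0.19360463] ang -0.09882564974158825 91 5.42930708458629e-05 | edge ang -0.0987742281416451 79 9.320382659299324e-05
gap line->edge mm 0.27225564910962313 angle err -5.1421599943146656e-05 outward [0.09861369 0.99512579]
```

View pics/d5c.png

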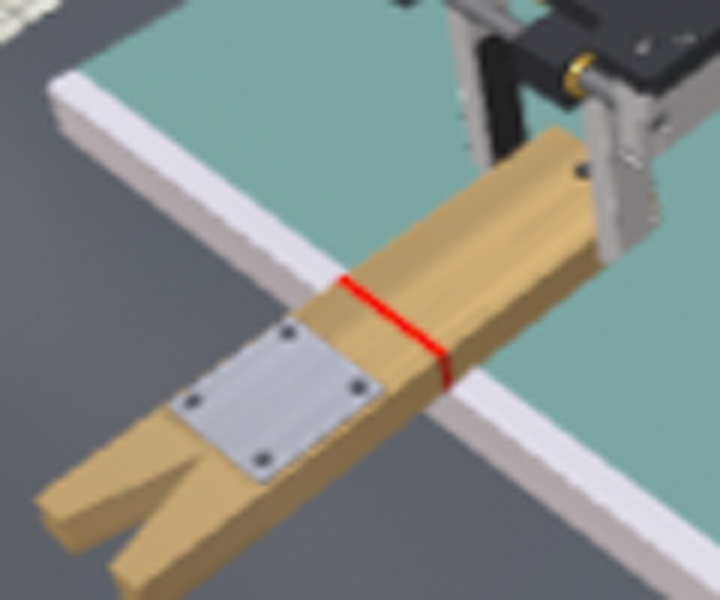

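View pics/s5c.png

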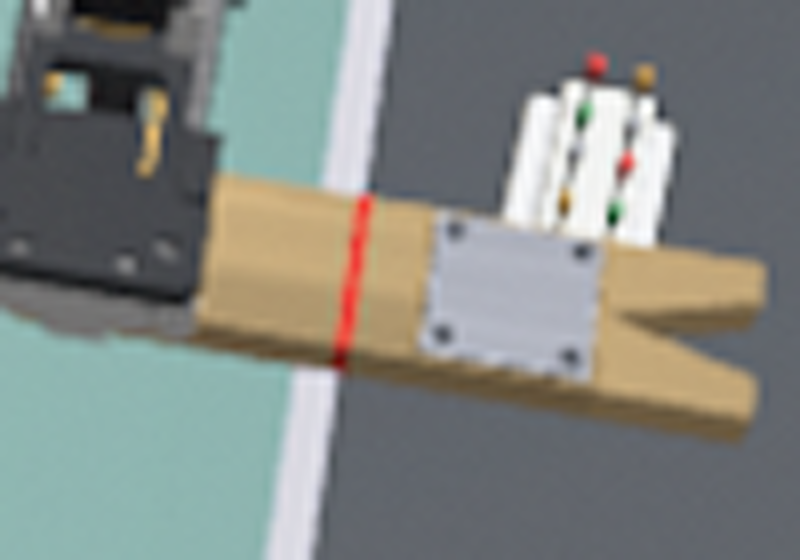

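```bash
python3 - <<'E'
from fit import *
r=[.606719,.062916,1.47148]
c,s=np.cos(r[2]),np.sin(r[2])
def toR(X): d=X[:,:2]-r[:2]; return np.round(1000*np.c_[c*d[:,0]+s*d[:,1],-s*d[:,0]+c*d[:,1]],1)
for n in('scene','side'):
    p=pickle.load(open(n+'5.pkl','rb'));im=p['img'].astype(float);R,G,B=im[...,0],im[...,1],im[...,2]
    w=np.clip(R-np.maximum(G,B)-70,0,None)
    T0=proj(p,T([*r],[(130,20,18)],.1))[0];yy,xx=np.mgrid[:384,:512]
    w[(abs(xx-T0[0])>22)|(abs(yy-T0[1])>22)]=0
    if n=='side': # drop the darker side-face part
        w[R<180]=0
    k=w>30;X=toR(back(p,np.c_[xx[k],yy[k]],.118));ww=w[k]
    print(n,'line riser x mean',(X[:,0]*ww).sum()/ww.sum(),'slope',np.polyfit(X[:,1],X[:,0],1,w=ww))
P=pickle.load(open('scene5.pkl','rb'))
print('scene edge',toR(back(P,px([(397,0),(313,560)],8,280,180),.1)))
P=pickle.load(open('side5.pkl','rb'))['img'];save('d5e',cv2.resize(P[230:290,170:250],None,fx=9,fy=9,interpolation=2))
im=pickle.load(open('side5.pkl','rb'));img=im['img'].copy()
q=proj(im,T(r,[(130,y,0) for y in np.linspace(-180,180,200)],.1))
b=cv2.resize(img[185:305,110:260],None,fx=5,fy=5,interpolation=2)
for u in q: cv2.circle(b,tuple(int(v) for v in ((u-np.array([110,185])+.5)*5)),1,(255,0,255),-1)
save('d5o',b)
E
```

```text
scene line riser x mean 129.7 slope [3.81191904e-03 1.29587541e+02]
side line riser x mean 130.43751865273927 slope [2.61090742e-03 1.30321234e+02]
scene edge [[131.7 134.8]
 [130.9 -63.6]]
```

View pics/d5o.png

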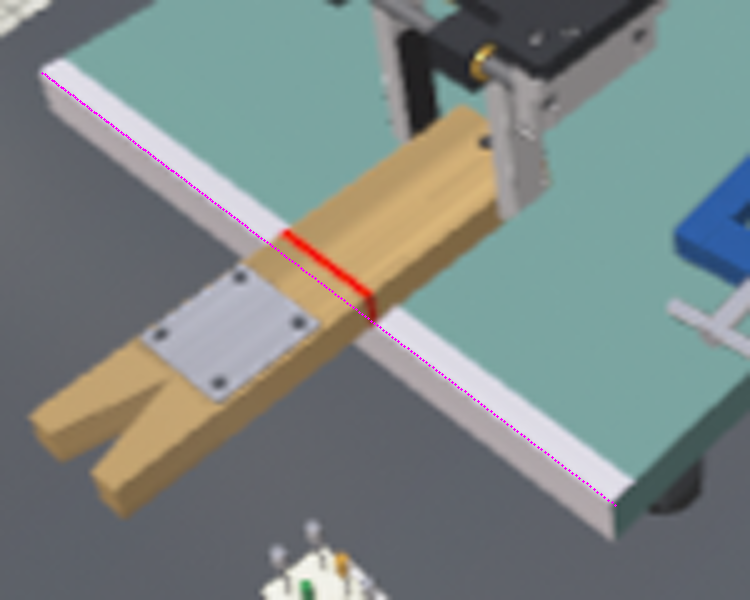

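```bash
python3 -c "
from h import *
print(ctrl.get_obs()['force'],ctrl.get_obs()['ee_pos']);print(ctrl.hand_in())"
```

```text
[-1.39975849 -6.38513958  7.73096038] [0.58874416 0.11613409 0.1143737 ]
the job is handed in; nothing more can be done
None
```

The beech bench pin is now out over the trimmed edge with its red line along that edge. It is held there by the tail at 40 N, and I handed the job in at about 7 s. I gripped it near the tail and slid it out about 75 mm while turning it 0.17 rad to square it up.

- **Line position:** the wrist camera put the line 0.3 mm short of the edge. Against the bench position fitted at the start, the scene camera put it 0.3 mm short and the side camera 0.4 mm past. A rougher reading of the edge straight from the scene picture gave 1–2 mm short.
- **Squareness:** the wrist camera gave less than 0.001 rad off. The scene and side views gave 0.003–0.004 rad.
- **Flatness:** in the side view, the foot of the line on the pin's side face sat on the bench edge. The tool height stayed constant throughout the slide. The last reading was a light push of about 8 N down and 6 N outward.
- **Fingers on closing:** the tool rose about 1.7 mm when the fingers closed, with a slight downward press afterwards. The board still looked flat in the pictures.
- **Other objects:** the jar and bur stand, and what was visible of the clamp, look undisturbed in the last pictures. I judged this and the bottle by eye and did not measure them again; the bottle was last clearly in view partway through the slide.

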